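# Let the spice jar out of its gravity dispenser

## Task

Two small ramp dispensers stand on the worktop: one holds a spice jar lying behind its gate, the other a salt shaker. With the fingertips, press down the black pad of the spice jar's dispenser so that its gate lifts, keep it pressed until the jar has rolled down against the front stop, then let the pad come back up so that the gate is down again. Touch neither the jar nor the gate, do not work the other dispenser or touch its shaker, and leave everything else on the worktop where it is.

Things in the scene. Friction and masses are not known exactly. Their poses are not given: they have to be found in the camera images.
- dispenser_a: Dispenser holding the spice jar: fixed, wood, 190x130 mm, walls 56 mm, cheeks at the axle 112 mm high; the press pad overhangs the rear, to x = 161 mm. Origin: centre of its underside on the worktop; +x runs uphill toward axle and pad, y across, z up. The ramp falls 10 degrees to -x (28 mm high at x = 0) to a front stop at x = -88 mm; the gate stands at x = -12 mm.
- dispenser_b: The other dispenser, the same in every way (same size, axes and rocker), which holds the salt shaker. To be left alone.
- dispenser_a_rocker (a joint): Rocking lever of dispenser_a, rad: 0 at rest, gate down; grows as the pad is pressed; 0.55 at its stop, gate up. Axle across the ramp at x = 75 mm, 100 mm high; pad arm 72 mm, gate arm 87 mm. A spring returns it to 0; pressing takes about 2.5 N at first, 4 N at the stop. The jar passes under the gate from about 0.38 on.
- dispenser_b_rocker (a joint): Rocking lever of dispenser_b, the same, 0 at rest; to stay there.
- dispenser_a_pad (a point): Centre of the ribbed upper face of the black press pad (32 mm long, 34 mm wide, at rest tilted up 14 degrees at its outer end) of dispenser_a, moving with the rocker: at rest 144 mm along +x from the dispenser's origin and 122 mm above the worktop; sinks about 38 mm when fully pressed. Only the worktop lies beneath it.
- dispenser_b_pad (a point): Centre of the ribbed upper face of the black press pad (32 mm long, 34 mm wide, at rest tilted up 14 degrees at its outer end) of dispenser_b, moving with the rocker: at rest 144 mm along +x from the dispenser's origin and 122 mm above the worktop; sinks about 38 mm when fully pressed. Only the worktop lies beneath it.
- dispenser_a_gate (a point): On the gate of dispenser_a, a steel plate 4 mm thick, 108 mm wide, 30 mm high, hung from the rocker on two straps: middle of its lower edge, 30 mm above the worktop when down, about 82 mm when fully up.
- spice_jar: Glass spice jar with a black cap, 41 mm in diameter, 105 mm long, about 0.09 to 0.14 kg, lying on its side across the ramp of dispenser_a just uphill of its gate. Origin at the centre of its base, z toward its cap.
- spice_jar_mid (a point): Middle of the spice jar, on its axis. In dispenser_a's frame about x = +12 mm while waiting behind the gate and x = -68 mm when it lies at the front stop.
- salt_shaker: Salt shaker, clear with a grey domed top, 44 mm in diameter, 90 mm long, lying on its side across the ramp of dispenser_b behind its gate. Origin at the centre of its base, z toward its top.
- tin: Food tin standing on the worktop to the right, 75 mm in diameter, 58 mm high, origin under its centre. Bystander.
- upright_jar: Another spice jar, standing upright at the back, 41 mm in diameter, 105 mm high, origin under its centre. Bystander.
- wood_mill: Wooden pepper mill standing at the back, 58 mm in diameter, 160 mm high, origin under its centre. Bystander.
- teaspoon: Teaspoon lying at the back, 130x26x11 mm, origin under its centre. Bystander.
- tealight: Tealight at the back, 38 mm in diameter, 15 mm high, origin under its centre. Bystander.

How it is judged:
On the way, in this order (a step that is already met when the one before it is completed fails the run):
1. the pad of the spice jar's dispenser is being pressed by the fingers (rocker past 0.15 rad) (value of joint dispenser_a_rocker above 0.15 rad and contact force between the fingers and dispenser_a above 0.3 N).
2. the jar lies at the front stop while the pad is still held down (rocker past 0.3 rad) (x of spice_jar_mid in the frame of dispenser_a between -0.085 and -0.052 m and y of spice_jar_mid in the frame of dispenser_a between -0.02 and 0.02 m and z of spice_jar_mid in the frame of dispenser_a below 0.05 m and value of joint dispenser_a_rocker above 0.3 rad), for 0.2 s.
At the end, for the whole second after the job is handed in: The spice jar lies at rest at the front stop of its dispenser (its middle 52 to 85 mm downhill of the dispenser's origin, within 20 mm of its centre line), both rockers are back within 0.06 rad of rest, the shaker is within 25 mm and the bystanders within 30 mm of where they were (x of spice_jar_mid in the frame of dispenser_a between -0.085 and -0.052 m and y of spice_jar_mid in the frame of dispenser_a between -0.02 and 0.02 m and z of spice_jar_mid in the frame of dispenser_a below 0.05 m and value of joint each of dispenser_a_rocker, dispenser_b_rocker below 0.06 rad and linear speed of spice_jar below 0.03 m/s and distance of salt_shaker from where it was at the start of the episode below 0.025 m and distance of each of tin, upright_jar, wood_mill, teaspoon, tealight from where it was at the start of the episode below 0.03 m); the robot touches nothing.
It fails at once if the robot touches the spice jar, or the jar is lifted out (contact force between any of the fingers, the arm and spice_jar above 0.5 N or height (world z) of spice_jar_mid above 0.1 m).
It fails at once if the robot touches the gate (contact force between any of the fingers, the arm and dispenser_a_rocker_c3 above 0.5 N).
It fails at once if the other dispenser's rocker is pressed (value of joint dispenser_b_rocker above 0.12 rad).
It fails at once if the salt shaker is let out, touched or moved (distance of salt_shaker from where it was at the start of the episode above 0.03 m or contact force between any of the fingers, the arm and salt_shaker above 0.5 N).
It fails at once if a bystander is pushed away, tipped or lifted (distance of any of tin, upright_jar, wood_mill, teaspoon, tealight from where it was at the start of the episode above 0.04 m).
It also fails if it takes over 40 s, if anything falls off the work surface, if the arm or the gripper's body presses on something with over 40 N, if the wrist force passes 120 N, or if a joint passes its speed limit or range.

## Robot

A 6-joint arm with a two-finger parallel gripper is mounted at the origin on a cart in front of the work surface, level with it; the furniture and walls round the work are solid. World frame = base frame: x ahead of the robot, y to its left, z up, the work surface at z = 0. Lengths are in m, angles in rad, forces in N, time in s.
With the tool pointing down it reaches from about 0.35 to 0.725 m from the base axis. Payload 6 kg.
Tool frame: the origin (TCP) lies on the centre line of the jaws, within the pads' length; the fingertips stand 19 mm ahead of it and the grasp point (between the pads) is the TCP (robot.tcp_to_tips is the distance from the TCP to the fingertips, in m); z points along the fingers, y is the line along which they close (so a half turn about z gives the same grasp; the last joint's range is limited). The gripper opens to 85 mm and grips with 20 to 120 N. Pads are 22 mm wide; open, the fingers measure 114 mm over their backs; the gripper's body (76 mm by 85 mm) begins 54 mm behind the grasp point. The pads swing forward as they close: fully open they stand 13 mm farther back than shut.
Start: joints at [1.482, 0.04, 0.085, 0, -1.615, -0.334], TCP at [0.246, 0.547, 0.25] pointing down, gripper open.
Joint ranges: [-2.56, 2.56], [-1.29, 2.01], [-1.08, 1.49], [-3.29, 1.98], [-2.81, -0.18], [-2.99, 2.99]. Speed limits (rad/s): [2.57, 2.57, 3.01, 3.14, 3.14, 3.14].

## Interface

Orientations are given as a rotation vector (axis times angle).
In Python, from plant import robot gives the robot as it stands. The module is installed in compiled form; this text tells all that it offers.
- The arm moves only by the tool apply_moves, never from a script. Its argument "plan" is text: rows parted by semicolons, each of 4 numbers parted by spaces: the shift along the tool's x, y, z in mm, then the turn about the tool's z in rad. In form: dx dy dz spin; .... A call has 1 to 12 rows; each row is the pose to reach, as a shift and turn from the pose commanded when the call began, along the tool's axes at that moment; what a row does not reach only later rows make up. A row lasts 1/8 s, in which the tool goes at most 62.5 mm and 10.7 degrees, less where a joint would pass 70% of its speed; a pose out of reach is approached as far as the arm can. A call with a gripper value outside its range is refused whole. "grip" is the gripper's target within -1 to 1 (shut at 1, half-way at 0, fully open at -1), set as the call begins (left out, the last holds). The fingers move at their own pace and stop on an object; "squeeze" is the grip in N (left out, the last holds). Time passes only in rows, so rows that repeat a pose let the fingers close. It gives the time, the measured TCP pose, the force, the opening and the grip force at its end, in the units of the state.
- robot.get_obs(): the state, without advancing time (a new reading comes with each control period).
- robot.read_camera(name): name is "side" or "top"; returns the picture (420x560x3 uint8, blue, green, red); there is no depth.
- robot.calibration(name): a dict with "fov_y" (degrees; the focal length in pixels is half the picture's height over the tangent of half this angle, whatever the lens; pixels are square), "cx", "cy" (the principal point, pixels), "R" (3x3) and "t" (3): a world point X has camera coordinates R X + t. Camera axes: x right, y down, z forward; pixel columns grow to the right and rows downward; lengths in m; the calibration is good to about 2 mm. A picture is of the moment at which its call begins. calibration takes no time and is no camera call.
- robot.job_done(): hands the job in; it is judged then, once.
The state is a dict: "t": time; "qpos": joint angles; "joint_vel": joint speeds; "tau": joint torques, N m; "eef_pos": TCP position; "ee_rot": TCP orientation; "force": force on the tool from outside, world axes, zero at the start; "ft_torque": the same for the moment, N m; "width": finger opening in m; "grip_force": force on a finger pad.
Only numpy, scipy, OpenCV 4.12 (cv2) and the standard library are available. Lean on these libraries where they do the work, as an engineer would, in place of code of your own. Each camera call takes 0.05 s, during which the arm holds its last target. There are 200 camera calls.

## Working session

There is one attempt and no reset: what is moved stays moved. The work goes in short steps, Python scripts to look and compute and a tool call to move; the robot and the scene stay as the last step left them, time stands still between calls to the robot, and variables do not carry over. Pictures are saved under pics/ and viewed, at most 10 in all, crops included, and the job is handed in when it is done.

Besides the shell and the picture viewer there is one more tool, called as name(argument=value, ...), one argument or row to a line, values as JSON. apply_moves: Moves the arm, as the interface text tells. Its arguments: {"type":"object","properties":{"plan":{"type":"string"},"grip":{"type":"number"},"squeeze":{"type":"number"}},"required":["plan"]}

```bash
mkdir -p pics
python3 - <<'E'
from plant import robot
import cv2
for n in("side","top"):
    cv2.imwrite(f"pics/{n}0.png",cv2.resize(robot.read_camera(n),(784,588),interpolation=cv2.INTER_CUBIC)); print(n,robot.calibration(n))
o=robot.get_obs();print(o["t"],o["eef_pos"],o["ee_rot"],o["width"],robot.tcp_to_tips)
E
```

```text
side {'fov_y': 43.943017413670205, 'cx': 281.8918254990908, 'cy': 209.322710364579, 'R': array([[-0.99938271, -0.02595062, -0.0236804 ],
       [ 0.01070372,  0.41708848, -0.90880286],
       [ 0.03346082, -0.90849533, -0.41655324]]), 't': array([0.55550441, 0.08574173, 1.80373388])}
top {'fov_y': 43.32977034976351, 'cx': 288.61075861314424, 'cy': 206.15532970732264, 'R': array([[ 1.56842380e-02, -9.99872943e-01,  2.84636708e-03],
       [-9.80618559e-01, -1.59381108e-02, -1.95277286e-01],
       [ 1.95297841e-01,  2.71575059e-04, -9.80743942e-01]]), 't': array([-0.02562695,  0.56062051,  1.42212946])}
0.1 [0.24601199 0.5469545  0.24936481] [ 3.07008632e+00 -6.58828536e-01 -3.32084738e-04] 0.0853882247495988 0.019
```

View pics/top0.png

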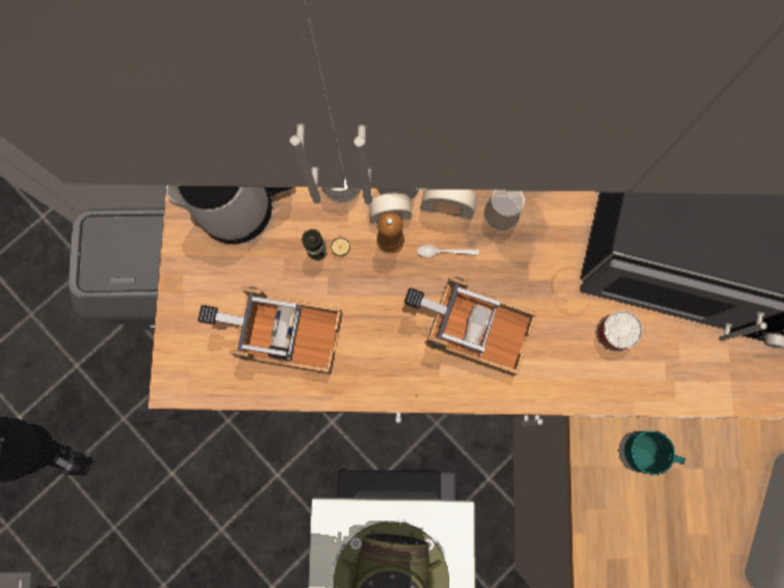

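View pics/side0.png

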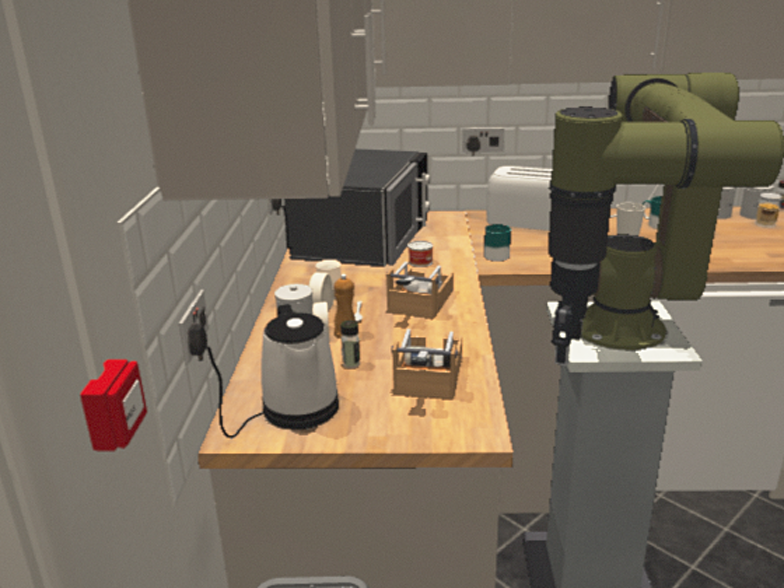

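The top view shows two dispensers: left one with its pad at about (208,314), right one with its pad at (414,298). The left seems to hold the dark-capped jar. I'll enlarge it to confirm and to get better pixels.

```bash
python3 - <<'E'
from plant import robot
import cv2,numpy as np
im=robot.read_camera("top")
a=cv2.resize(im[195:280,130:260],None,fx=6,fy=6,interpolation=cv2.INTER_CUBIC)
cv2.imwrite("pics/a.png",a)
s=robot.read_camera("side")
cv2.imwrite("pics/b.png",cv2.resize(s[180:300,260:360],None,fx=5,fy=5,interpolation=cv2.INTER_CUBIC))
E
cat > h.py <<'E'
import numpy as np
from plant import robot
def ray(n,u,v,z):
    c=robot.calibration(n);f=210/np.tan(np.radians(c["fov_y"]/2));R=c["R"];C=-R.T@c["t"]
    d=R.T@np.array([(u-c["cx"])/f,(v-c["cy"])/f,1]);return C+d*(z-C[2])/d[2]
def proj(n,X):
    c=robot.calibration(n);f=210/np.tan(np.radians(c["fov_y"]/2));p=c["R"]@np.array(X)+c["t"]
    return f*p[:2]/p[2]+[c["cx"],c["cy"]]
E
```

```text
(no output)
```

View pics/a.png

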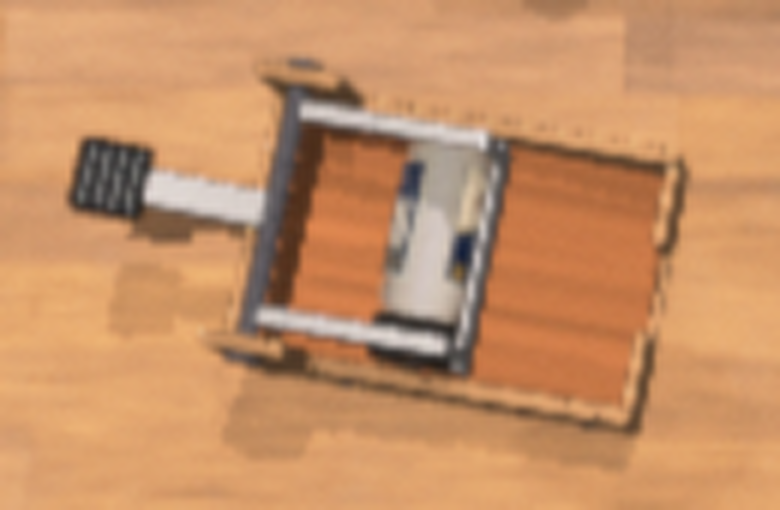

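View pics/b.png

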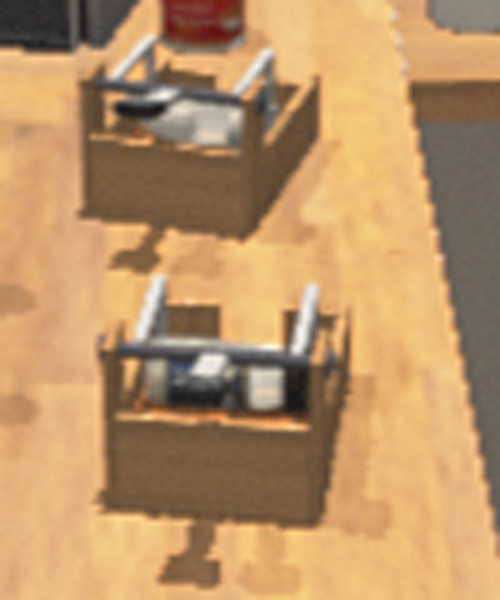

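The left dispenser holds the labelled glass jar with the black cap, so it is dispenser_a. In the crop its pad centre is at about (111,178), the axle runs from (298,92) to (250,328), and the top of the front stop is at about (655,295).

Run:
```python
from h import *
from scipy.spatial.transform import Rotation as Ro
P=lambda u,v,z: ray("top",130+u/6,195+v/6,z)
pad=P(111,178,.122); ax=P(274,210,.1); g1,g2=P(495,143,.06+.02),P(460,365,.08); a1,a2=P(298,92,.1),P(250,328,.1)
f1,f2=P(680,165,.056),P(632,425,.056)
print("pad",pad,"axle",ax,np.linalg.norm(pad-ax),"axlelen",np.linalg.norm(a1-a2),"front",(f1+f2)/2,np.linalg.norm(f1-f2))
d=pad-(f1+f2)/2;d[2]=0;print("pad-front (239)",np.linalg.norm(d),"yaw",np.degrees(np.arctan2(d[1],d[0])))
d=a1-a2;print("yaw from axle",np.degrees(np.arctan2(d[1],d[0]))+90)
o=robot.get_obs();R=Ro.from_rotvec(o["ee_rot"]).as_matrix();print(R, o["eef_pos"])
for tgt in ([*pad[:2],.19+.019],):
    print((R.T@(np.array(tgt)-o["eef_pos"]))*1e3)
print("side pad",proj("side",pad))
```

```text
pad [0.49172433 0.35315771 0.122     ] axle [0.4819166  0.28525643 0.1       ] 0.07204703247211751 axlelen 0.10799652589538669 front [0.45240475 0.1172355  0.056     ] 0.12157646779293814
pad-front (239) 0.23917633388798595 yaw 80.53786484844873
yaw from axle 81.83987279077743
[[ 9.11953934e-01 -4.10292453e-01 -3.53200914e-04]
 [-4.10292582e-01 -9.11953261e-01 -1.11611424e-03]
 [ 1.35830523e-04  1.16276048e-03 -9.99999315e-01]] [0.24606149 0.54701801 0.24965257]
[303.56711055  75.9506562   40.78214303]
side pad [300.58826898 255.11307697]
```

Measured sizes match the given ones: pad to axle 72 mm, pad to front stop 239 mm against 239 expected. Next I move above the pad with the gripper shut.

apply_moves(
  plan="43 11 0 -0.04; 87 22 0 -0.08; 130 33 0 -0.12; 174 44 0 -0.16; 217 54 0 -0.2; 260 65 0 -0.24; 304 76 0 -0.26; 304 76 20 -0.26; 304 76 40 -0.26; 304 76 40 -0.26; 304 76 40 -0.26",
  grip=1,
)

```text
t: 1.58
eef_pos: [0.4921, 0.3535, 0.2109]
ee_rot: [-3.131, 0.254, -0.001]
force: [0.2, -0.4, 0.2]
width: 0.0
grip_force: 0.0
```

Run:
```python
from h import *
import cv2
from scipy.spatial.transform import Rotation as Ro
o=robot.get_obs();R=Ro.from_rotvec(o["ee_rot"]).as_matrix();print(o["t"],o["eef_pos"],R[:,1],o["width"],o["force"])
print((R.T@(np.array([.492,.353,.122+.019])-o["eef_pos"]))*1e3)
t=robot.read_camera("top")[180:290,110:270];s=robot.read_camera("side")[160:300,240:360]
t=cv2.resize(t,(400,275),interpolation=3);s=cv2.resize(s,(400,467),interpolation=3)
c=np.zeros((467,800,3),np.uint8);c[:275,:400]=t;c[:,400:]=s
cv2.imwrite("pics/c.png",c)
```

```text
1.575 [0.49205829 0.35351665 0.21094484] [-1.61143370e-01 -9.86930998e-01 -1.39035734e-04] 3.591020047154219e-05 [ 0.18421485 -0.39755996  0.20957985]
[-2.93124638e-02  5.29017319e-01  6.99447646e+01]
```

View pics/c.png

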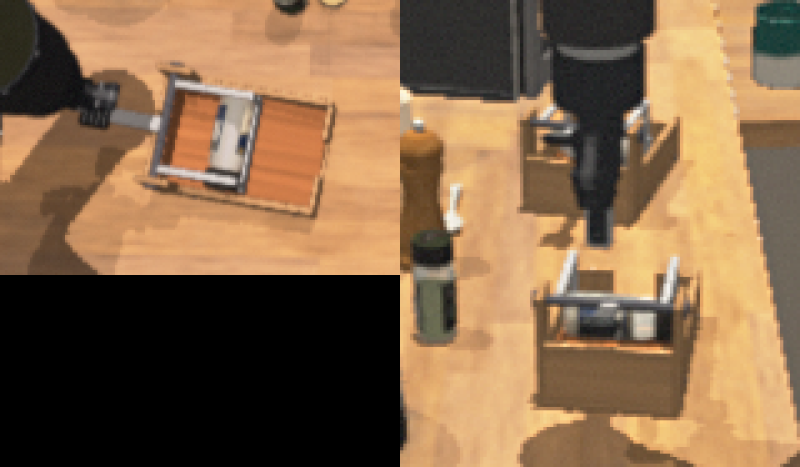

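The tips, at crop (600,247), are directly above the pad at (600,318), which agrees with the predicted pixel. I press in steps and watch the force.

apply_moves(
  plan="0 0 20 0; 0 0 40 0; 0 0 55 0; 0 0 65 0; 0 0 72 0; 0 0 79 0; 0 0 86 0; 0 0 92 0; 0 0 97 0; 0 0 97 0; 0 0 97 0",
)

```text
t: 3.05
eef_pos: [0.4924, 0.3533, 0.1136]
ee_rot: [-3.131, 0.255, -0.001]
force: [1.8, 3.1, 4.3]
width: 0.0002
grip_force: 2.3
```

Run:
```python
from h import *
import cv2
o=robot.get_obs();print(o["t"],o["eef_pos"],o["force"])
t=robot.read_camera("top")[180:290,110:270];s=robot.read_camera("side")[160:300,240:360]
t=cv2.resize(t,(400,275),interpolation=3);s=cv2.resize(s,(400,467),interpolation=3)
c=np.zeros((467,800,3),np.uint8);c[:275,:400]=t;c[:,400:]=s
cv2.imwrite("pics/d.png",c)
```

```text
3.05 [0.49239506 0.35329142 0.1136032 ] [1.78692739 3.1420249  4.26523405]
```

View pics/d.png

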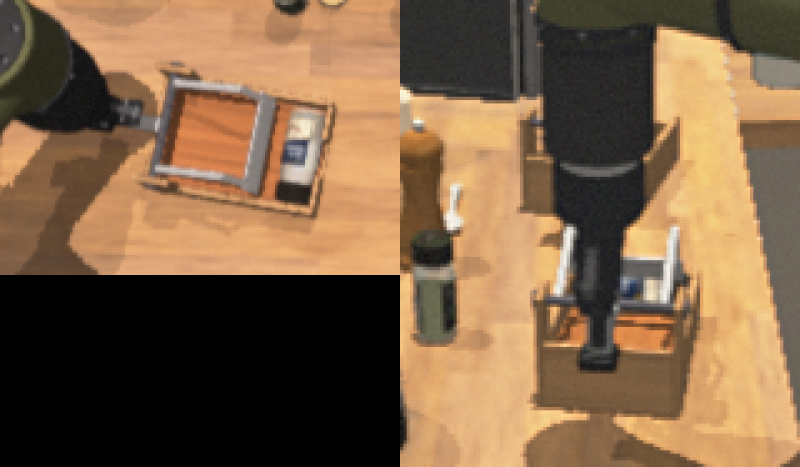

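The gate is up and the jar has rolled to the front stop (crop about (298,155)), with a 4.3 N press. I hold briefly, then let the pad rise with the fingers.

apply_moves(
  plan="0 0 0 0; 0 0 0 0; 0 0 0 0; 0 0 0 0; 0 0 -6 0; 0 0 -12 0; 0 0 -18 0; 0 0 -24 0; 0 0 -30 0; 0 0 -50 0; 0 0 -90 0; 0 0 -110 0",
)

```text
t: 4.65
eef_pos: [0.4928, 0.3537, 0.2269]
ee_rot: [-3.128, 0.255, -0.004]
force: [-0.2, 0.0, 0.4]
width: 0.0001
grip_force: 0.0
```

apply_moves(
  plan="0 0 0 0; 0 0 0 0; 0 0 0 0; 0 0 0 0; 0 0 0 0; 0 0 0 0",
)

```text
t: 5.4
eef_pos: [0.4922, 0.3531, 0.2232]
ee_rot: [3.131, -0.255, -0.0]
force: [-0.1, -0.3, 0.3]
width: 0.0003
grip_force: 0.0
```

Run:
```python
from h import *
import cv2
o=robot.get_obs();print(o["t"],o["eef_pos"],o["force"])
t=robot.read_camera("top")[180:290,110:270];s=robot.read_camera("side")[160:300,240:360]
T=t;t=cv2.resize(t,(400,275),interpolation=3);s=cv2.resize(s,(400,467),interpolation=3)
c=np.zeros((467,800,3),np.uint8);c[:275,:400]=t;c[:,400:]=s
cv2.imwrite("pics/e.png",c)
pad=np.array([.4920,.3530]);e=np.array([np.cos(np.radians(81)),np.sin(np.radians(81))])
org=pad-.144*e
for u,v in((298,155),):
    d=ray("top",110+u/2.5,180+v/2.5,.055)[:2]-org;print(d@e,d@[-e[1],e[0]])
```

```text
5.4 [0.49220149 0.35308382 0.22317649] [-0.095818   -0.31509363  0.28776207]
-0.066294408153113 0.001522957930933859
```

View pics/e.png

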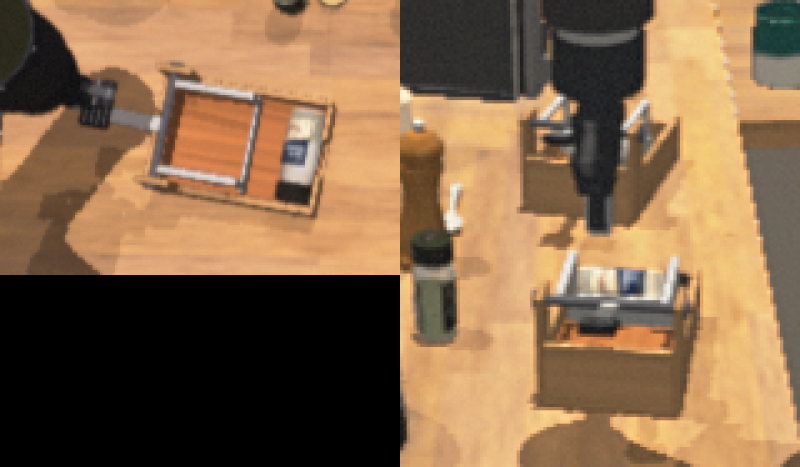

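The gate is down again, the pad is back up, and the fingers are clear. The jar lies at x ≈ -66 mm, y ≈ 2 mm in the dispenser's frame.

```bash
python3 -c "
from plant import robot
print(robot.job_done())"
```

```text
the job is handed in; nothing more can be done
None
```

I pressed and released the spice jar's dispenser pad; in the last pictures the jar lies at the front stop, the gate is down and the fingers are clear. The job is handed in, but it returned no verdict.

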